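# Dock the cordless handpiece in its charging cradle

## Robot

A 6-joint arm with a two-finger parallel gripper is mounted at the origin on the work surface. World frame = base frame: x ahead of the robot, y to its left, z up, the work surface at z = 0. Lengths are in mm, angles in degrees, forces in N, time in s.
With the tool pointing down it reaches from about 300 to 875 mm from the base axis. Payload 4.2 kg.
Tool frame: the origin (TCP) lies midway between the tips of the shut fingers; the grasp point (between the pads) lies 19 mm behind it (grasp_offset is the distance from the TCP to the grasp point, in mm); z points along the fingers, y is the line along which they close (so a half turn about z gives the same grasp; the last joint's range is limited). The gripper opens to 85 mm and grips with 20 to 120 N. Pads are 22 mm wide; open, the fingers measure 114 mm over their backs; the gripper's body (76 mm by 85 mm) begins 54 mm behind the grasp point. The pads swing forward as they close: fully open they stand 13 mm farther back than shut.
Start: joints at [-65.718, 18.312, 89.639, -0, 72.044, -1.146], TCP at [246.895, -519.311, 231.338] pointing down, gripper open.
Joint ranges: [-177.97, 177.97], [-48.28, 115.42], [12.27, 149.76], [-77.06, 257.06], [2.81, 150.46], [-146.56, 146.56]. Speed limits (degrees/s): [147.25, 147.25, 180, 180, 180, 180].

## Interface

Orientations are given as [roll, pitch, yaw] about the fixed x, y, z axes, in that order (R = Rz(yaw) Ry(pitch) Rx(roll)).
In Python, from station import sense, snapshot, sign_off, grasp_offset gives the robot as it stands.
- The arm moves only by the tool move_arm, never from a script. Its argument "series" is a list that holds one entry, the list of rows, each a list of 7 numbers: the shift along the tool's x, y, z in mm, then the turn, a rotation vector about the tool's x, y, z in degrees, then the finger opening in mm, from 0 to 85.4. In form: [[[dx, dy, dz, ax, ay, az, jaw], ...]]. A call has 1 to 12 rows; each row shifts and turns the commanded pose from where the row before left it, along the tool's axes as they then stand; what a row does not reach is not made up. A row lasts 1/12 s, in which the tool goes at most 41.7 mm and 7.16 degrees, less where a joint would pass 70% of its speed; a pose out of reach is approached as far as the arm can. A call is refused whole if a number of a shift passes 41.7 or a number of a turn 7.16, either way. A call with a gripper value outside its range is refused whole. The fingers move at their own pace and stop on an object; "grip_force" is the grip in N (left out, the last holds). Time passes only in rows, so rows that do not move let the fingers close. It gives the time, the measured TCP pose, the force, the opening and the grip force at its end, in the units of the state.
- sense(): the state, without advancing time (a new reading comes with each control period).
- snapshot(name): name is "scene" or "top"; returns a dict with "color" (480x640x3 uint8, red, green, blue), "z_map" (480x640 float32, mm along the optical axis (not along the pixel's ray), 0 where there is no reading), "fovy" (degrees; the focal length in pixels is half the picture's height over the tangent of half this angle, whatever the lens; pixels are square), "cx", "cy" (the principal point, pixels), "world_from_camera" (4x4, takes a point from camera to world coordinates). Camera axes: x right, y up, looking along -z (the intrinsics and any distortion apply to the point x, -y, -z); pixel columns grow to the right and rows downward; lengths in mm; the calibration is good to about 2 mm. A picture is of the moment at which its call begins.
- sign_off(): hands the job in; it is judged then, once.
The state is a dict: "time": time; "qpos": joint angles; "qvel": joint speeds; "tau": joint torques, N m; "position": TCP position; "eef_rot": TCP orientation; "force": force on the tool from outside, world axes, zero at the start; "ft_torque": the same for the moment, N m; "finger_gap": opening from 0.0 (shut) to 1.0 (fully open); "grasp_force": force on a finger pad.
Only numpy, scipy, OpenCV 4.12 (cv2) and the standard library are available. Lean on these libraries where they do the work, as an engineer would, in place of code of your own. Each camera call takes 0.05 s, during which the arm holds its last target. There are 200 camera calls.

## Task

Put the handpiece with the blue collar back on charge: take it off its rest and press it into both spring clips of the charging cradle, just clear of the charging cup, until they have snapped right round it and it lies down on its seats; then slide it back along the clips, tail first, into the cup until it is fully home, and let go. Press and push gently, the cradle is easily damaged, and leave everything else on the bench as it is.

Things in the scene. Friction and masses are not known exactly. Their poses are not given: they have to be found in the camera images.
- handpiece: Cordless handpiece, BLUE collar, about 0.17 kg, lying level in rest_a, axis 36 mm above the bench. Origin on its axis at the grey knurled grip, x axis along it to the nose. White barrel 26 mm in diameter from x = -66 to +66 mm; black chamfered tail spigot 16 mm in diameter, -66 to -80; steel nose +66 to +100, thin mandrel and bur to +128.
- cradle: Charging cradle, fixed on screw posts 0 to 12 mm above the bench. Origin under its base plate, midway between the clips; x from the charger (-x end) to the open front, z up. Plate 10 mm thick, x -142 to +76 mm, 74 mm wide; clips 12 mm wide at x = -40 and +40, 68 mm free between them above the plate. A handpiece snapped in has its axis at z = 48 mm and its nose to +x.
- tail (a point): Centre of the flat end of the handpiece's tail spigot, 80 mm behind the handpiece's origin (handpiece frame).
- seat_front (a point): Middle of the front clip on the docked axis: cradle x = +40, z = 48 mm; axes as the cradle. Two steel spring fingers: tips at z = 69, mouth about 33 mm wide, narrowing to a 19 mm throat at z = 58. Pressing the barrel in takes 8 to 18 N for both clips, most with its axis 12 to 19 mm above this point; from 7 mm above it they only hold, then draw it down on the seats, which are rigid.
- seat_rear (a point): The same point of the equal rear clip, cradle x = -40 mm. A snapped-in handpiece slides along the clips with 3 to 9 N.
- rest_a: Black rubber rest under the handpiece, fixed to the bench, 100 x 56 mm foot 8 mm thick, two V-notched posts at x = -42 and +42 mm, about 37 mm high; 72 mm free between them. Origin under its middle, x along the handpiece.
- rest_b: An equal rest that carries the other handpiece.
- other_handpiece: Bystander: an equal handpiece with an ORANGE collar, lying in rest_b. Leave alone.
- articulator: Bystander: white articulator with plaster casts, about 115 x 110 x 126 mm. Leave alone.
- cast_upper: Bystander: yellow plaster dental cast, 60 x 58 x 27 mm.
- cast_lower: Bystander: cream dental cast with pink gums, 60 x 58 x 27 mm.
- polish_tin: Bystander: grey polish tin, 64 mm across, 34 mm high.
- bur_block: Bystander: wooden block with burs, 70 x 35 x 22 mm, 58 mm high over the burs.
- mixing_bowl: Bystander: green rubber mixing bowl, 110 mm across, 65 mm high.
- spatula: Bystander: plaster spatula with a wooden handle, 170 mm long, lying.
- seats: The two rubber seats inside the clips, 12 x 12 mm, rigid tops at cradle z = 35 mm. Origin and axes of the cradle.
- charger: White charger housing of the cradle, x -140 to -104, to z = 78 mm; origin and axes of the cradle. It carries a blue charging cup, a level socket opening to +x, axis at z = 48: 20 mm bore, 32 mm outside, 10 mm deep, rigid floor. The cup's sleeve is clamped anywhere over 18 mm, not measured: its floor lies at x = -98 to -80, its mouth 10 mm ahead. With the tail's end at x = -65 it is always clear.
- contact (a joint): Sprung brass contact pin in the cup's floor: 0 = standing 3 mm out of the floor, 0.003 = pushed in flush by the tail, which then stands on the rigid floor. It gives with under 1 N.
Not all that is in view belongs to the job. Leave any red look-alike of the handpiece alone.

How it is judged (in metres and radians):
On the way:
1. the handpiece is snapped into both clips and down on its seats, its tail not yet on the contact pin (z of handpiece in the frame of cradle between 0.046 and 0.05 m and y of handpiece in the frame of cradle between -0.002 and 0.002 m and angle between the x axis of handpiece and the x axis of cradle, either way round below 0.04 rad and value of joint contact below 0.0005 m and x of handpiece in the frame of cradle below 0.028 m), for 0.1 s.
At the end, for the whole second after the job is handed in: The blue-collared handpiece lies in both clips on its seats (axis within 2 mm of the docked height and middle, within 0.04 rad of the cradle's axis), tail in the cup and within about 1.4 mm of its floor (contact pin pushed in more than 1.6 of its 3 mm), at rest (value of joint contact above 0.0016 m and x of handpiece in the frame of cradle between -0.021 and 0.004 m and z of handpiece in the frame of cradle between 0.046 and 0.05 m and y of handpiece in the frame of cradle between -0.002 and 0.002 m and angle between the x axis of handpiece and the x axis of cradle, either way round below 0.04 rad and linear speed of handpiece below 0.01 m/s); the robot touches nothing.
It fails at once if the handpiece is pressed down on the seats with more than 25 N (contact force between handpiece and seats above 25 N).
It fails at once if the handpiece is pushed against the charger and its cup with more than 20 N (contact force between handpiece and charger above 20 N).
It fails at once if the handpiece bears on the whole cradle, clips and seats and charger added up, with more than 40 N (contact force between handpiece and cradle above 40 N).
It fails at once if another thing on the bench was moved more than 15 mm (distance of any of other_handpiece, articulator, cast_upper, cast_lower, polish_tin, bur_block, mixing_bowl, spatula from where it was at the start of the episode above 0.015 m).
It also fails if it takes over 72 s, if anything falls off the work surface, if the arm or the gripper's body presses on something with over 40 N, if the wrist force passes 120 N, or if a joint passes its speed limit or range.

## Working session

There is one attempt and no reset: what is moved stays moved. The work goes in short steps, Python scripts to look and compute and a tool call to move; the robot and the scene stay as the last step left them, time stands still between calls to the robot, and variables do not carry over. Pictures are saved under pics/ and viewed, at most 10 in all, crops included, and the job is handed in when it is done.

Besides the shell and the picture viewer there is one more tool, called after "Call:" as name([rows], argument=value, ...), one row to a line, values as JSON. move_arm: Moves the arm, as the interface text tells. Its arguments: {"type":"object","properties":{"series":{"type":"array"},"grip_force":{"type":"number"}},"required":["series"]}

```bash
mkdir -p pics; ls; python3 - <<'E'
from station import sense,snapshot,grasp_offset
import cv2,numpy as np
print(sense(),grasp_offset)
for n in("scene","top"):
    s=snapshot(n); np.savez(f"{n}0.npz",**s)
    print(n,s["fovy"],s["cx"],s["cy"],s["world_from_camera"].round(4).tolist(),[k for k in s])
    cv2.imwrite(f"pics/{n}0.png",s["color"][:,:,::-1])
E
```

```text
pics
{'time': 0.0, 'qpos': array([-6.57192918e+01,  1.83521936e+01,  8.97062487e+01,  4.40005844e-04,
        7.20425246e+01, -1.14710809e+00]), 'qvel': array([ 0.0945283 ,  0.0337769 ,  0.0409951 , -0.02545293,  0.02767528,
        0.06032636]), 'tau': array([-1.96716405e-04, -4.15517163e+01, -2.34158331e+01,  2.71950995e-05,
        8.18686851e-03,  2.92684511e-06]), 'position': array([ 246.69016159, -518.87692877,  230.47777045]), 'eef_rot': array([-1.79899062e+02, -2.43955128e-03,  2.54276781e+01]), 'force': array([0.15631448, 0.52133726, 0.65741673]), 'ft_torque': array([ 0.06148765, -0.01997532,  0.08698415]), 'grasp_force': 0.0, 'finger_gap': 0.9985183751622531} 18.700000000000003
scene 42.354796887240035 311.3440156248118 236.58117611351236 [[0.8784, -0.3392, 0.3368, 997.7525], [0.478, 0.6176, -0.6246, -918.0533], [0.0039, 0.7096, 0.7046, 1086.3716], [0.0, 0.0, 0.0, 1.0]] ['color', 'z_map', 'fovy', 'cx', 'cy', 'world_from_camera']
top 53.80712656813155 321.2332430545645 240.16422612019986 [[-0.0114, 0.9897, -0.143, 329.9301], [-0.9999, -0.0113, 0.0013, -16.8541], [-0.0003, 0.143, 0.9897, 1405.4392], [0.0, 0.0, 0.0, 1.0]] ['color', 'z_map', 'fovy', 'cx', 'cy', 'world_from_camera']
```

View pics/scene0.png

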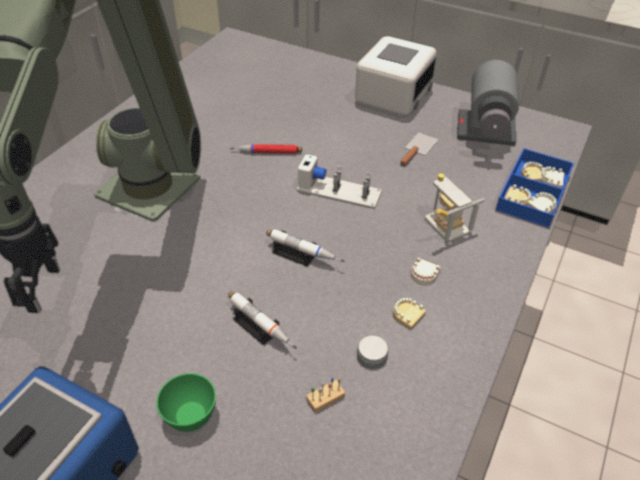

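View pics/top0.png

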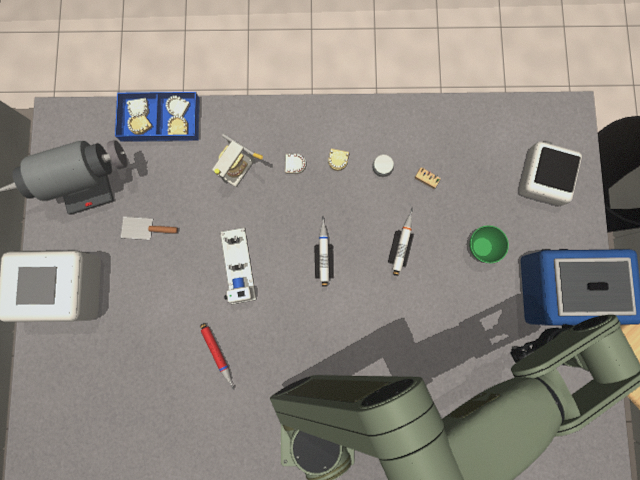

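Blue-collared handpiece: top (323,255), scene (300,245). Cradle: top (237,265), with its charger at the near end (240,290), and scene (340,187). The orange one and the red look-alike are to be avoided. Next I measure with depth from both views.

```bash
cat > h.py <<'E'
import numpy as np,cv2
def cloud(s):
    z=s["z_map"].astype(float);H,W=z.shape;f=H/2/np.tan(np.radians(float(s["fovy"]))/2)
    v,u=np.mgrid[:H,:W]
    p=np.stack([(u-s["cx"])/f*z,-(v-s["cy"])/f*z,-z],-1)
    T=s["world_from_camera"];p=p@T[:3,:3].T+T[:3,3];p[z==0]=np.nan
    return p
def proj(s,P):
    T=np.linalg.inv(s["world_from_camera"]);p=np.asarray(P,float)@T[:3,:3].T+T[:3,3]
    f=240/np.tan(np.radians(float(s["fovy"]))/2)
    return np.stack([s["cx"]+f*p[...,0]/-p[...,2],s["cy"]-f*p[...,1]/-p[...,2]],-1)
E
python3 - <<'E'
from h import *
import colorsys
for n,hb,cb in(("scene",(262,225,350,270),(290,150,390,212)),("top",(308,210,340,292),(215,222,262,308))):
    s=np.load(n+"0.npz");p=cloud(s);c=s["color"].astype(int)
    fl=p[300:330,250:300] if n=="top" else p[330:350,240:300]
    print(n,"bench z",np.nanmedian(fl[...,2]),np.nanstd(fl[...,2]))
    for b,k in((hb,"hand"),(cb,"cradle")):
        q=p[b[1]:b[3],b[0]:b[2]].reshape(-1,3);cc=c[b[1]:b[3],b[0]:b[2]].reshape(-1,3)
        w=cc.min(1)>150
        if k=="hand": 
            m=w&(q[:,2]>25)&(q[:,2]<60)
        else: m=(q[:,2]>8)&(q[:,2]<100)
        r=q[m];mu=np.median(r,0);U,S,V=np.linalg.svd(r-r.mean(0),full_matrices=False)
        t=(r-mu)@V[0];print(k,m.sum(),"mean",r.mean(0).round(1),"dir",V[0].round(3),"yaw",np.degrees(np.arctan2(V[0][1],V[0][0])).round(2),"ext",t.min().round(1),t.max().round(1),"z%",np.percentile(r[:,2],[2,10,50,90,98]).round(1))
        bl=(cc[:,2]>cc[:,0]+60)&(cc[:,2]>90);print(" blue",bl.sum(),np.nanmean(q[bl],0).round(1))
    im=s["color"][:,:,::-1]
    for b,k in((hb,"h"),(cb,"c")):
        cv2.imwrite(f"pics/{n}_{k}.png",cv2.resize(im[b[1]:b[3],b[0]:b[2]],None,fx=6,fy=6,interpolation=cv2.INTER_CUBIC))
a=[cv2.resize(cv2.imread(f"pics/{x}.png"),None,fx=g,fy=g) for x,g in(("scene_h",.7),("scene_c",.7),("top_h",1.),("top_c",1.))]
C=np.zeros((600,800,3),np.uint8)
def put(i,x,y):
    h,w=i.shape[:2];h=min(h,600-y);w=min(w,800-x);C[y:y+h,x:x+w]=i[:h,:w]
put(a[0],0,0);put(a[1],0,200);put(a[2],425,0);put(a[3],620,0)
cv2.imwrite("pics/crops.png",C)
E
```

```text
scene bench z 1.405520127232876 15.622728338813689
hand 468 mean [487.7 -26.4  45.7] dir [ 1.     0.023 -0.017] yaw 1.3 ext -82.6 98.2 z% [38.5 41.  45.9 49.9 51.9]
 blue 9 [535.  -26.1  47.6]
cradle 1921 mean [445.5 223.   32.1] dir [ 0.969  0.165 -0.184] yaw 9.65 ext -151.2 157.4 z% [ 8.3  9.2 15.6 73.8 79.9]
 blue 104 [407.9 215.7  58. ]
top bench z 0.21928895939436188 2.9450675872951555
hand 334 mean [482.7 -24.3  46.8] dir [-1.    -0.012  0.027] yaw -179.33 ext -102.2 75.6 z% [37.7 41.8 46.9 51.7 53.6]
 blue 10 [535.2 -23.9  46.8]
cradle 1625 mean [451.1 226.   31.5] dir [-0.943 -0.17   0.285] yaw -169.79 ext -124.9 108.9 z% [ 8.2  9.1 13.4 77.2 80.8]
 blue 92 [405.9 220.   61.1]
```

View pics/crops.png

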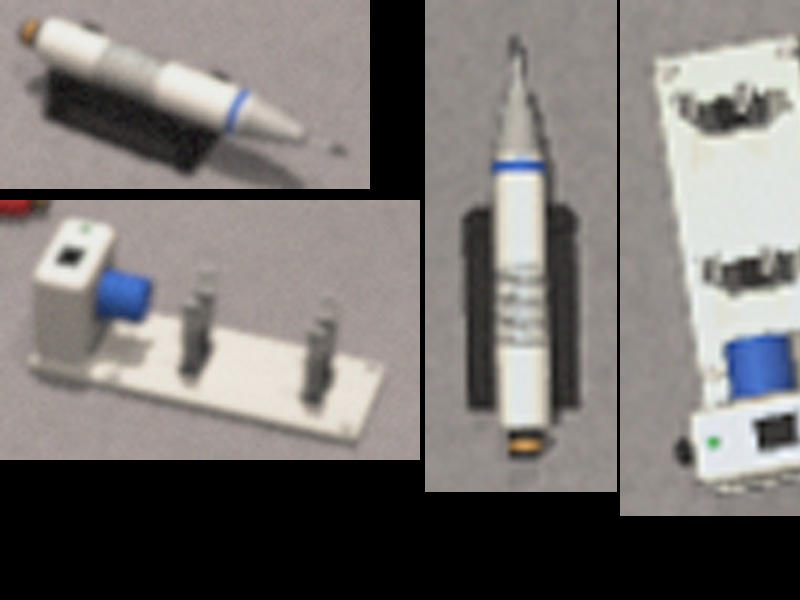

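Crop shows the handpiece with copper-ended tail toward the robot (‑x) and nose toward +x, and the cradle with its charger and cup on the robot side too. Now I fit them precisely.

```bash
cat > fit.py <<'E'
from h import *
from scipy.optimize import least_squares
def rays(s,uv,z):
    T=s["world_from_camera"];f=240/np.tan(np.radians(float(s["fovy"]))/2)
    d=np.stack([(uv[:,0]-s["cx"])/f,-(uv[:,1]-s["cy"])/f,-np.ones(len(uv))],-1)@T[:3,:3].T
    return T[:3,3]+d*((z-T[2,3])/d[:,2])[:,None]
def axis_fit(q,x0,R=13.):
    # y=a+b(x-xc), z=c+d(x-xc)
    xc=q[:,0].mean()
    def dist(p):
        o=np.array([xc,p[0],p[2]]);d=np.array([1,p[1],p[3]]);d/=np.linalg.norm(d)
        return np.linalg.norm(np.cross(q-o,d),axis=1)-R
    r=least_squares(dist,[x0[0],x0[1],x0[2],0],loss="soft_l1",f_scale=2.)
    return xc,r.x,np.std(r.fun)
E
python3 - <<'E'
from fit import *
for n,hb,cb in(("scene",(262,225,350,270),(290,150,390,212)),("top",(308,210,340,292),(215,222,262,308))):
    s=np.load(n+"0.npz");p=cloud(s);c=s["color"].astype(int);hsv=cv2.cvtColor(s["color"],cv2.COLOR_RGB2HSV)
    sel=lambda b,a:a[b[1]:b[3],b[0]:b[2]]
    # bench
    P=p.reshape(-1,3);m=(P[:,0]>350)&(P[:,0]<600)&(P[:,1]>30)&(P[:,1]<150)&(abs(P[:,2])<12);print(n,"bench",np.median(P[m,2]).round(2))
    q=sel(hb,p).reshape(-1,3);cc=sel(hb,c).reshape(-1,3);m=(cc.min(1)>120)&(q[:,2]>28)&(q[:,2]<62)&(q[:,0]<540)&(q[:,0]>415)
    xc,r,sd=axis_fit(q[m],(-25,0,36));print("hand axis xc %.1f y %.2f slope %.4f z %.2f dz %.3f sd %.2f n %d"%(xc,*r,sd,m.sum()))
    # blue collar and orange tail centroid
    H=sel(hb,hsv);vv,uu=np.mgrid[hb[1]:hb[3],hb[0]:hb[2]]
    for k,lo,hi in(("collar",100,130),("tail",5,22)):
        k2=(H[...,0]>lo)&(H[...,0]<hi)&(H[...,1]>110)&(H[...,2]>80)
        uv=np.c_[uu[k2],vv[k2]].astype(float);w=rays(s,uv,47. if k=="collar" else 40.)
        print(" ",k,k2.sum(),"x range",w[:,0].min().round(1),w[:,0].max().round(1),"mean",w.mean(0).round(1))
    q=sel(cb,p).reshape(-1,3);Hc=sel(cb,hsv).reshape(-1,3);cc=sel(cb,c).reshape(-1,3)
    # frame guess for the cradle
    yaw=np.radians(9.9);e=np.array([np.cos(yaw),np.sin(yaw)]);nn=np.array([-e[1],e[0]])
    b=(Hc[:,0]>100)&(Hc[:,0]<130)&(Hc[:,1]>120);qb=q[b]
    print("cup med",np.nanmedian(qb,0).round(1),"n",b.sum())
    w=(cc.min(1)>150);z=q[w,2];hist,ed=np.histogram(z,np.arange(0,100,2.));print("white z hist",hist.tolist())
    # plate height: white, front area
    t=(q[:,:2]-[451,225])@e;m=w&(q[:,2]<24)&(q[:,2]>3)&(t>0);print("plate z",np.median(q[m,2]).round(2),m.sum(),"charger top",np.median(q[w&(q[:,2]>74),2]).round(2))
E
```

```text
scene bench 0.01
hand axis xc 478.1 y -22.20 slope 0.0156 z 35.80 dz -0.005 sd 2.77 n 464Traceback (most recent call last):
  File "<stdin>", line 14, in <module>
    return umr_minimum(a, axis, None, out, keepdims, initial, where)
ValueError: zero-size array to reduction operation minimum which has no identity
```

```bash
cat > m.py <<'E'
from fit import *
for n,hb,cb in(("scene",(262,225,350,270),(290,150,390,212)),("top",(308,210,340,292),(215,222,262,308))):
    s=np.load(n+"0.npz");p=cloud(s);c=s["color"].astype(int);hsv=cv2.cvtColor(s["color"],cv2.COLOR_RGB2HSV)
    sel=lambda b,a:a[b[1]:b[3],b[0]:b[2]]
    P=p.reshape(-1,3);m=(P[:,0]>350)&(P[:,0]<600)&(P[:,1]>30)&(P[:,1]<150)&(abs(P[:,2])<12);print(n,"bench",np.median(P[m,2]).round(2))
    q=sel(hb,p).reshape(-1,3);cc=sel(hb,c).reshape(-1,3);m=(cc.min(1)>120)&(q[:,2]>28)&(q[:,2]<62)&(q[:,0]<540)&(q[:,0]>415)
    xc,r,sd=axis_fit(q[m],(-25,0,36));print("hand axis xc %.1f y %.2f slope %.4f z %.2f dz %.3f sd %.2f n %d"%(xc,*r,sd,m.sum()))
    vv,uu=np.mgrid[hb[1]:hb[3],hb[0]:hb[2]];C=sel(hb,c)
    for k,z in(("collar",47.),("tail",42.)):
        k2=(C[...,2]>C[...,0]+40) if k=="collar" else (C[...,0]>C[...,2]+40)
        w=rays(s,np.c_[uu[k2],vv[k2]].astype(float),z)
        if len(w):print(" ",k,k2.sum(),"x range",w[:,0].min().round(1),w[:,0].max().round(1),"mean",w.mean(0).round(1))
    q=sel(cb,p).reshape(-1,3);cc=sel(cb,c).reshape(-1,3)
    yaw=np.radians(9.9);e=np.array([np.cos(yaw),np.sin(yaw)])
    b=cc[:,2]>cc[:,0]+50;print("cup med",np.nanmedian(q[b],0).round(1),"n",b.sum())
    w=cc.min(1)>150;hist,ed=np.histogram(q[w,2],np.arange(0,100,4.));print("white z hist",hist.tolist())
    t=(q[:,:2]-[451,225])@e;m=w&(q[:,2]<30)&(q[:,2]>-3)&(t>0);print("plate z",np.median(q[m,2]).round(2),m.sum(),"charger top",np.median(q[w&(q[:,2]>74),2]).round(2))
    zt=np.median(q[m,2])
    # plate outline, colour: white saturation-poor bright, unprojected on the plate plane
    vv,uu=np.mgrid[cb[1]:cb[3],cb[0]:cb[2]];w2=rays(s,np.c_[uu.ravel(),vv.ravel()].astype(float),zt)
    br=(cc.min(1)>165)
    np.savez(f"pl_{n}.npz",w=w2,br=br,cc=cc,q=q,uv=np.c_[uu.ravel(),vv.ravel()])
    g=w2[br&(abs(q[:,2]-zt)<9)]
    rect=cv2.minAreaRect(g.astype(np.float32)[:,:2]);print("plate rect",rect)
E
python3 m.py
```

```text
scene bench 0.01
hand axis xc 478.1 y -22.20 slope 0.0156 z 35.80 dz -0.005 sd 2.77 n 464
  collar 16 x range 532.2 538.3 mean [535.3 -29.2  47. ]
  tail 13 x range 396.0 403.5 mean [400.  -27.4  42. ]
cup med [408.4 213.6  59.2] n 116
white z hist [619, 264, 561, 200, 10, 0, 0, 1, 0, 3, 0, 2, 0, 0, 0, 0, 0, 6, 51, 101, 32, 0, 0, 0]
plate z 7.88 1148 charger top 78.05Traceback (most recent call last):
  File "m.py", line 24, in <module>
    rect=cv2.minAreaRect(g.astype(np.float32)[:,:2]);print("plate rect",rect)
cv2.error: OpenCV(4.12.0) /io/opencv/modules/imgproc/src/convhull.cpp:143: error: (-215:Assertion failed) total >= 0 && (depth == CV_32F || depth == CV_32S) in function 'convexHull'
```

```bash
python3 - <<'E'
s=open('m.py').read()
i=s.index("    w=cc.min(1)>150;hist")
s=s[:i]+'''    T=float(cv2.threshold(cc.min(1).astype(np.uint8),0,255,cv2.THRESH_OTSU)[0]);w=cc.min(1)>T+12
    t=(q[:,:2]-[451,225])@e
    m=w&(q[:,2]<26)&(q[:,2]>-2)&(t>-20);ct=w&(q[:,2]>70)
    zt=np.median(q[m,2]);print("otsu",T,"plate z",zt.round(2),q[m,2].std().round(2),m.sum(),"charger top",np.median(q[ct,2]).round(2),"at",q[ct].mean(0).round(1))
    vv,uu=np.mgrid[cb[1]:cb[3],cb[0]:cb[2]];uv=np.c_[uu.ravel(),vv.ravel()].astype(float)
    w2=rays(s,uv,zt);g=w2[w&(q[:,2]<26)]
    rect=cv2.minAreaRect(np.ascontiguousarray(g[:,:2],np.float32));print("plate rect",rect,"yaw")
    # lateral edges per slice along the axis
    n2=np.array([-e[1],e[0]]);o=np.array([445.,225.]);a=(w2[:,:2]-o)@e;l=(w2[:,:2]-o)@n2;W=w&(q[:,2]<26)
    L=[];
    for x0 in np.arange(-50,70,4.):
        k=W&(abs(a-x0)<2)
        if k.sum()>5:L.append((x0,l[k].min(),l[k].max()))
    L=np.array(L);print("edges lo",np.polyfit(L[:,0],L[:,1],1).round(3),"hi",np.polyfit(L[:,0],L[:,2],1).round(3))
    F=[a[W&(abs(l-y0)<2)].max() for y0 in np.arange(-30,31,4.)];print("front a",np.round(F,1).tolist())
    # clips: dark points standing over the plate
    ac=(q[:,:2]-o)@e;lc=(q[:,:2]-o)@n2;k=(q[:,2]>26)&(q[:,2]<90)&(ac>-65)&~(cc[:,2]>cc[:,0]+25)
    for lo,hi in((-65,-5),(5,100)):
        j=k&(ac>lo)&(ac<hi);print("clip",j.sum(),"a",np.median(ac[j]).round(1),"l",lc[j].mean().round(1),np.percentile(lc[j],[5,95]).round(1),"z max",np.percentile(q[j,2],97).round(1))
    j=b&(q[:,2]>30);print("cup a",np.percentile(ac[j],[3,97]).round(1),"l",lc[j].mean().round(1),np.percentile(lc[j],[4,96]).round(1),"ztop",np.percentile(q[j,2],95).round(1))
'''
open('m.py','w').write(s)
E
python3 m.py
```

```text
scene bench 0.01
hand axis xc 478.1 y -22.20 slope 0.0156 z 35.80 dz -0.005 sd 2.77 n 464
  collar 16 x range 532.2 538.3 mean [535.3 -29.2  47. ]
  tail 13 x range 396.0 403.5 mean [400.  -27.4  42. ]
cup med [408.4 213.6  59.2] n 116
otsu 174.0 plate z 10.31 2.39 647 charger top 78.05 at [374.  214.9  77.9]
plate rect ((436.0732421875, 238.92950439453125), (109.76490783691406, 268.3489990234375), 82.55470275878906) yaw
edges lo [-2.200e-02 -3.002e+01] hi [ 0.111 32.131]
front a [111.4, 121.3, 120.3, 121.8, 120.8, 122.3, 121.3, 122.8, 121.8, 120.8, 123.3, 122.3, 120.3, 122.8, 121.8, 120.8]
clip 198 a -56.8 l -7.4 [-29.5  29.4] z max 80.2
clip 230 a 83.6 l 2.9 [-15.3  22.5] z max 70.5
cup a [-53.  -25.1] l -2.5 [-12.6  13.5] ztop 66.5
top bench 0.13
hand axis xc 474.6 y -25.16 slope 0.0133 z 36.21 dz -0.018 sd 2.46 n 345
  collar 18 x range 532.4 538.4 mean [534.6 -22.9  47. ]
  tail 10 x range 399.5 402.5 mean [401.  -25.2  42. ]
cup med [406.9 219.   62. ] n 93
otsu 173.0 plate z 10.29 2.94 838 charger top 77.84 at [375.7 217.6  77.6]
plate rect ((460.0981750488281, 230.0909881591797), (214.28334045410156, 70.73875427246094), 9.310091972351074) yaw
edges lo [-7.0000e-03 -3.1449e+01] hi [-1.1000e-02  3.6526e+01]
front a [122.3, 120.4, 121.0, 122.1, 122.6, 120.2, 121.3, 121.8, 122.4, 122.9, 121.0, 121.6, 122.7, 120.2, 120.8, 121.3]
clip 91 a -60.0 l -0.8 [-29.1  29.3] z max 80.9
clip 104 a 82.6 l 3.2 [-15.3  18.4] z max 74.0
cup a [-51.6 -27.5] l 1.5 [-10.7  14.5] ztop 67.3
```

Measured: cradle foot height is about 0 (plate top 10.3, charger top 78), cradle origin is about (491,235), yaw 9.4°. Handpiece origin is about (473,-25,36), yaw about 0.9°, and its 131 mm barrel length and height agree with the given sizes. I turn the tool, then move over the handpiece.

Call:
move_arm([
  [[0, 0, 0, 0, 0, 6.15, 85], [0, 0, 0, 0, 0, 6.15, 85], [0, 0, 0, 0, 0, 6.15, 85], [0, 0, 0, 0, 0, 6.15, 85], [14.5, -30.5, 0, 0, 0, 0, 85], [14.5, -30.5, 0, 0, 0, 0, 85], [14.5, -30.5, 0, 0, 0, 0, 85], [14.5, -30.5, 0, 0, 0, 0, 85], [14.5, -30.5, 0, 0, 0, 0, 85], [14.5, -30.5, 0, 0, 0, 0, 85], [14.5, -30.5, 0, 0, 0, 0, 85], [14.5, -30.5, 0, 0, 0, 0, 85]],
], grip_force=40)

```text
time: 1.1
position: [359.5, -272.0, 231.1]
eef_rot: [-180.0, 0.0, 0.8]
force: [0.2, 0.3, 0.6]
finger_gap: 0.996
grasp_force: 0.0
```

Call:
move_arm([
  [[14.5, -30.5, 5, 0, 0, 0, 85], [14.5, -30.5, 15, 0, 0, 0, 85], [14.5, -30.5, 20, 0, 0, 0, 85], [14.5, -30.5, 20, 0, 0, 0, 85], [14.5, -30.5, 20, 0, 0, 0, 85], [14.5, -30.5, 20, 0, 0, 0, 85], [14.5, -30.5, 0, 0, 0, 0, 85], [14.5, -30.5, 0, 0, 0, 0, 85], [0, 0, 0, 0, 0, 0, 85], [0, 0, 0, 0, 0, 0, 85], [0, 0, 0, 0, 0, 0, 85]],
])

```text
time: 2.02
position: [471.3, -28.2, 131.0]
eef_rot: [180.0, 0.1, 0.9]
force: [0.1, 0.2, -0.1]
finger_gap: 0.994
grasp_force: 0.0
```

Call:
move_arm([
  [[1.5, -3, 20, 0, 0, 0, 85], [0, 0, 30, 0, 0, 0, 85], [0, 0, 30, 0, 0, 0, 85], [0, 0, 20, 0, 0, 0, 85], [0, 0, 10, 0, 0, 0, 85], [0, 0, 5, 0, 0, 0, 85], [0, 0, 0, 0, 0, 0, 60], [0, 0, 0, 0, 0, 0, 40], [0, 0, 0, 0, 0, 0, 34], [0, 0, 0, 0, 0, 0, 30], [0, 0, 0, 0, 0, 0, 29], [0, 0, 0, 0, 0, 0, 28]],
])

```text
time: 3.02
position: [473.7, -25.0, 16.9]
eef_rot: [180.0, -0.1, 0.8]
force: [-0.0, -0.9, 0.1]
finger_gap: 0.329
grasp_force: 0.0
```

```bash
python3 - <<'E'
from station import *
from h import *
s=sense();print({k:np.round(v,2) for k,v in s.items() if k not in("tau","qvel")})
a=snapshot("top");b=snapshot("scene")
A=cv2.resize(a["color"][200:300,270:370],(400,400),interpolation=2);B=cv2.resize(b["color"][190:290,250:350],(400,400),interpolation=2)
cv2.imwrite("pics/grasp.png",np.hstack([A,B])[:,:,::-1])
E
```

```text
{'time': np.float64(3.02), 'qpos': array([-4.4100e+00,  2.3910e+01,  1.1858e+02, -1.0000e-02,  3.7430e+01,
        8.4760e+01]), 'position': array([473.66, -25.02,  16.89]), 'eef_rot': array([ 1.7999e+02, -8.0000e-02,  8.3000e-01]), 'force': array([-0.  , -0.88,  0.06]), 'ft_torque': array([0.02, 0.03, 0.04]), 'grasp_force': np.float64(0.0), 'finger_gap': np.float64(0.33)}
```

View pics/grasp.png

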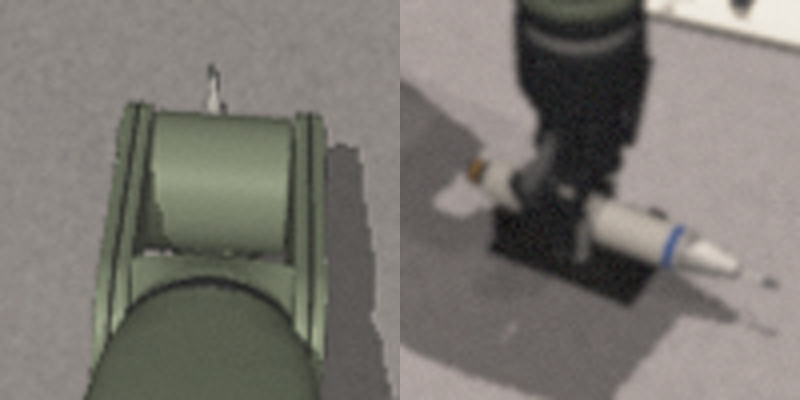

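The fingers straddle the barrel (scene crop: collar at about (670,245), tail at (478,170), gripper between them), and the top view is hidden by the arm. I grip and lift.

Call:
move_arm([
  [[0, 0, 0, 0, 0, 0, 24], [0, 0, 0, 0, 0, 0, 18], [0, 0, 0, 0, 0, 0, 10], [0, 0, 0, 0, 0, 0, 10], [0, 0, 0, 0, 0, 0, 10], [0, 0, 0, 0, 0, 0, 10]],
], grip_force=40)

```text
time: 3.62
position: [473.5, -24.7, 16.6]
eef_rot: [-180.0, -0.0, 0.8]
force: [-1.7, 3.4, 5.0]
finger_gap: 0.289
grasp_force: 39.0
```

Call:
move_arm([
  [[0, 0, -2, 0, 0, 0, 10], [0, 0, -5, 0, 0, 0, 10], [0, 0, -10, 0, 0, 0, 10], [0, 0, -20, 0, 0, 0, 10], [0, 0, -25, 0, 0, 0, 10], [0, 0, -20, 0, 0, 0, 10], [0, 0, -10, 0, 0, 0, 10], [0, 0, -5, 0, 0, 0, 10], [0, 0, 0, 0, 0, 0, 10], [0, 0, 0, 0, 0, 0, 10], [0, 0, 0, 0, 0, 0, 10]],
])

```text
time: 4.53
position: [472.5, -25.0, 112.3]
eef_rot: [180.0, 0.1, 0.8]
force: [-0.2, 0.3, -2.6]
finger_gap: 0.289
grasp_force: 39.5
```

Call:
move_arm([
  [[0, 0, 0, 0, 0, -4.3, 10], [0, 0, 0, 0, 0, -4.3, 10], [8, -25.4, 0, 0, 0, 0, 10], [8, -25.4, 0, 0, 0, 0, 10], [8, -25.4, 0, 0, 0, 0, 10], [8, -25.4, 0, 0, 0, 0, 10], [8, -25.4, 0, 0, 0, 0, 10], [8, -25.4, 0, 0, 0, 0, 10], [8, -25.4, 0, 0, 0, 0, 10], [8, -25.4, 0, 0, 0, 0, 10], [8, -25.4, 0, 0, 0, 0, 10], [8, -25.4, 0, 0, 0, 0, 10]],
])

```text
time: 5.53
position: [509.9, 239.7, 111.8]
eef_rot: [179.9, 0.2, 9.4]
force: [-0.0, -0.4, -1.4]
finger_gap: 0.288
grasp_force: 39.7
```

Call:
move_arm([
  [[0, 0, 0, 0, 0, 0, 10], [0, 0, 0, 0, 0, 0, 10], [0, 0, 0, 0, 0, 0, 10]],
])

```text
time: 5.78
position: [509.7, 238.0, 112.1]
eef_rot: [179.9, 0.2, 9.5]
force: [-0.3, -0.3, -1.7]
finger_gap: 0.296
grasp_force: 39.8
```

```bash
python3 - <<'E'
from station import *
from h import *
s=sense();print({k:np.round(v,2) for k,v in s.items() if k not in("tau","qvel")})
a=snapshot("top");b=snapshot("scene")
np.savez("top1.npz",**a);np.savez("scene1.npz",**b)
A=cv2.resize(a["color"][200:320,190:290],(500,600),interpolation=2)[:,:300+100];B=cv2.resize(b["color"][120:220,290:390],(400,400),interpolation=2)
C=np.zeros((600,800,3),np.uint8);C[:,:400]=A;C[:400,400:]=B
cv2.imwrite("pics/hover.png",C[:,:,::-1])
E
```

```text
{'time': np.float64(5.78), 'qpos': array([ 2.3880e+01,  2.3080e+01,  1.0097e+02, -4.0000e-02,  5.6130e+01,
        1.0444e+02]), 'position': array([509.73, 238.01, 112.1 ]), 'eef_rot': array([1.7993e+02, 1.6000e-01, 9.4500e+00]), 'force': array([-0.28, -0.34, -1.66]), 'ft_torque': array([-0.05,  0.04,  0.03]), 'grasp_force': np.float64(39.8), 'finger_gap': np.float64(0.3)}
```

View pics/hover.png

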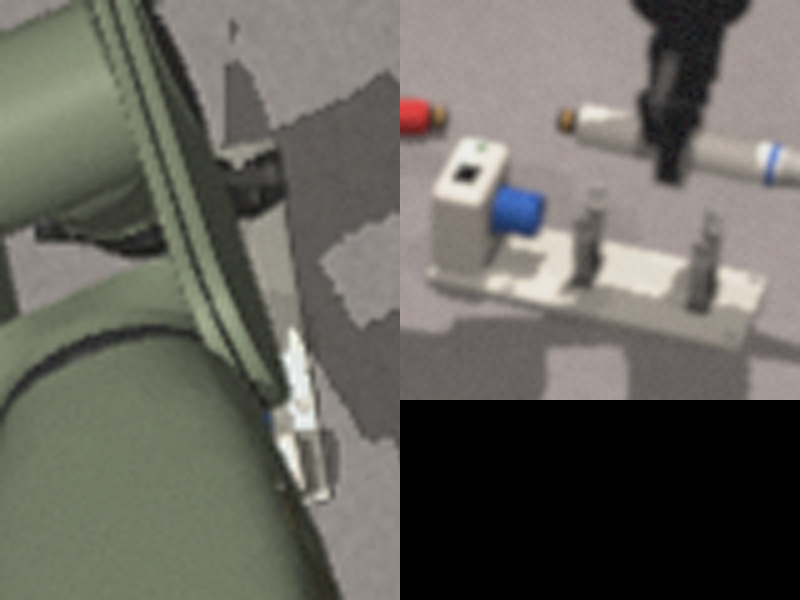

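Hover: the scene crop shows the handpiece level above the cradle, tail (568,120), collar (772,163), cup (520,210). I now compare the handpiece with the cup axis in the same camera.

```bash
cat > rel.py <<'E'
from fit import *
yaw=np.radians(9.4);e=np.array([np.cos(yaw),np.sin(yaw),0]);n=np.array([-e[1],e[0],0]);O=np.array([490.7,235.1,0])
def loc(p):return np.stack([(p-O)@e,(p-O)@n,p[...,2]],-1)
def report(tag,s,R,m,p,z0):
    q=loc(p[m]);q=q[np.isfinite(q).all(1)];xc,r,sd=axis_fit(q,(0,0,z0),R);print(tag,"n %d xc %.1f y %.2f dy %.4f z %.2f dz %.4f sd %.2f"%(len(q),xc,*r,sd),"x",np.percentile(q[:,0],[2,98]).round(1))
    # yaw locked to the cradle
    f=lambda t:np.hypot(q[:,1]-t[0],q[:,2]-t[1])-R
    g=least_squares(f,[0,z0],loss="soft_l1",f_scale=2.).x;print("   locked y %.2f z %.2f"%tuple(g))
if __name__=="__main__":
    for k in("scene0","top0","scene1"):
        s=dict(np.load(k+".npz"));p=cloud(s);c=s["color"].astype(int);L=loc(p);bl=c[...,2]>c[...,0]+50
        inb=(abs(L[...,1])<40)&(L[...,0]>-110)&(L[...,0]<-60)&(L[...,2]>30)&(L[...,2]<75)
        report(k+" cup",s,16,bl&inb,p,48)
        if k=="scene1":
            hb=(abs(L[...,1])<30)&(L[...,0]>-50)&(L[...,0]<75)&(L[...,2]>112)&(L[...,2]<160)&(c.min(-1)>90)&(c.max(-1)-c.min(-1)<40)
            report(k+" hand",s,13,hb,p,131)
            near=(abs(L[...,1])<30)&(L[...,2]>105)&(L[...,2]<160)
            for nm,m in(("tail",near&(c[...,0]>c[...,2]+40)&(L[...,0]<0)),("collar",near&bl&(L[...,0]>0))):
                print(nm,m.sum(),np.nanmedian(L[m],0).round(1),np.nanpercentile(L[m][:,0],[5,95]).round(1))
        near=(abs(L[...,1])<30)&(L[...,2]>27)&(L[...,2]<66)&~(c[...,2]>c[...,0]+25)
        for a,b in((-60,-15),(20,60)):
            m=near&(L[...,0]>a)&(L[...,0]<b);print("clip",m.sum(),np.nanmean(L[m],0).round(1),np.nanpercentile(L[m][:,1],[5,50,95]).round(1))
E
python3 rel.py
```

```text
scene0 cup n 115 xc -85.2 y 2.01 dy -0.0940 z 47.56 dz -0.0219 sd 3.04 x [-100.3  -71.7]
   locked y 2.06 z 47.58
clip 101 [-36.4   0.4  47.1] [-16.4  -5.9  19.4]
clip 99 [43.5 -0.  48.1] [-16.6  -7.8  19.3]
top0 cup n 92 xc -86.2 y -0.68 dy -0.0093 z 48.12 dz -0.0666 sd 2.35 x [-98.5 -73.9]
   locked y -0.63 z 48.16
clip 49 [-39.3  -0.3  46.1] [-16.5  -0.4  13.8]
clip 49 [40.5 -0.  45.2] [-16.5   0.1  14.4]
scene1 cup n 111 xc -84.8 y 2.21 dy 0.0036 z 49.13 dz 0.0855 sd 2.77 x [-99.7 -70.7]
   locked y 2.21 z 49.11
scene1 hand n 375 xc 16.7 y 1.46 dy -0.0016 z 131.73 dz 0.0003 sd 4.14 x [-44.   73.3]
   locked y 1.46 z 131.73
tail 9 [-54.3  -1.6 136.2] [-57.5 -51.4]
collar 10 [ 81.   -5.2 143.2] [79.1 82.9]
clip 98 [-36.4   0.   46.6] [-16.6  -6.5  20.1]
clip 102 [43.6 -0.6 48.2] [-16.2  -8.2  18.9]
```

Handpiece and cup agree within about 0.7 mm laterally and in yaw. I descend to just above the clips' mouth, then press in small steps.

Call:
move_arm([
  [[0, 0, 15, 0, 0, 0, 10], [0, 0, 20, 0, 0, 0, 10], [0, 0, 15, 0, 0, 0, 10], [0, 0, 8, 0, 0, 0, 10], [0, 0, 0, 0, 0, 0, 10], [0, 0, 0, 0, 0, 0, 10]],
])

```text
time: 6.38
position: [510.7, 238.1, 55.4]
eef_rot: [180.0, 0.0, 9.4]
force: [0.1, 0.1, -1.6]
finger_gap: 0.286
grasp_force: 39.8
```

Call:
move_arm([
  [[0, 0, 2, 0, 0, 0, 10], [0, 0, 2, 0, 0, 0, 10], [0, 0, 2, 0, 0, 0, 10], [0, 0, 0, 0, 0, 0, 10], [0, 0, 0, 0, 0, 0, 10]],
])

```text
time: 6.8
position: [510.9, 238.9, 49.6]
eef_rot: [-180.0, -0.1, 9.4]
force: [0.3, 0.9, -1.6]
finger_gap: 0.293
grasp_force: 39.9
```

Call:
move_arm([
  [[0, 0, 1, 0, 0, 0, 10], [0, 0, 1, 0, 0, 0, 10], [0, 0, 0, 0, 0, 0, 10], [0, 0, 0, 0, 0, 0, 10]],
])

```text
time: 7.13
position: [511.2, 239.0, 48.3]
eef_rot: [-180.0, -0.1, 9.4]
force: [0.1, 0.3, 4.9]
finger_gap: 0.287
grasp_force: 40.5
```

Call:
move_arm([
  [[0, 0, 1, 0, 0, 0, 10], [0, 0, 1, 0, 0, 0, 10], [0, 0, 0, 0, 0, 0, 10], [0, 0, 0, 0, 0, 0, 10]],
])

```text
time: 7.47
position: [511.6, 239.1, 46.6]
eef_rot: [-180.0, -0.2, 9.4]
force: [0.0, 0.9, 7.3]
finger_gap: 0.287
grasp_force: 40.7
```

Call:
move_arm([
  [[0, 0, 1, 0, 0, 0, 10], [0, 0, 1, 0, 0, 0, 10], [0, 0, 0, 0, 0, 0, 10], [0, 0, 0, 0, 0, 0, 10]],
])

```text
time: 7.8
position: [511.8, 239.2, 44.7]
eef_rot: [-180.0, -0.2, 9.4]
force: [-0.7, -0.0, 7.5]
finger_gap: 0.291
grasp_force: 40.8
```

Call:
move_arm([
  [[0, 0, 1, 0, 0, 0, 10], [0, 0, 1, 0, 0, 0, 10], [0, 0, 0, 0, 0, 0, 10], [0, 0, 0, 0, 0, 0, 10]],
])

```text
time: 8.13
position: [511.9, 239.2, 42.6]
eef_rot: [-180.0, -0.2, 9.4]
force: [0.4, 0.9, 7.3]
finger_gap: 0.287
grasp_force: 40.7
```

Call:
move_arm([
  [[-0.4, 0, 1, 0, 0, 0, 10], [-0.4, 0, 1, 0, 0, 0, 10], [0, 0, 0, 0, 0, 0, 10], [0, 0, 0, 0, 0, 0, 10]],
])

```text
time: 8.47
position: [511.4, 239.1, 40.5]
eef_rot: [-180.0, -0.2, 9.4]
force: [1.8, 0.5, 5.2]
finger_gap: 0.295
grasp_force: 40.7
```

Call:
move_arm([
  [[-0.4, 0, 1, 0, 0, 0, 10], [-0.4, 0, 1, 0, 0, 0, 10], [0, 0, 0, 0, 0, 0, 10], [0, 0, 0, 0, 0, 0, 10]],
])

```text
time: 8.8
position: [510.3, 238.9, 37.9]
eef_rot: [-180.0, -0.2, 9.4]
force: [3.2, 1.3, 3.6]
finger_gap: 0.286
grasp_force: 40.4
```

Call:
move_arm([
  [[0, 0, 1, 0, 0, 0, 10], [0, 0, 1, 0, 0, 0, 10], [0, 0, 0, 0, 0, 0, 10], [0, 0, 0, 0, 0, 0, 10]],
])

```text
time: 9.13
position: [508.6, 238.3, 34.6]
eef_rot: [180.0, 0.1, 9.4]
force: [1.2, 1.8, -1.4]
finger_gap: 0.29
grasp_force: 40.0
```

Call:
move_arm([
  [[0.5, 0, 1, 0, 0, 0, 10], [0.5, 0, 1, 0, 0, 0, 10], [0, 0, 0, 0, 0, 0, 10], [0, 0, 0, 0, 0, 0, 10]],
])

```text
time: 9.47
position: [508.8, 238.2, 32.4]
eef_rot: [180.0, 0.2, 9.4]
force: [-0.3, 1.4, -5.7]
finger_gap: 0.288
grasp_force: 39.7
```

Call:
move_arm([
  [[0, 0, 0.7, 0, 0, 0, 10], [0, 0, 0.6, 0, 0, 0, 10], [0, 0, 0, 0, 0, 0, 10], [0, 0, 0, 0, 0, 0, 10]],
])

```text
time: 9.8
position: [509.3, 238.3, 31.5]
eef_rot: [180.0, 0.1, 9.4]
force: [-2.1, 0.8, -5.6]
finger_gap: 0.288
grasp_force: 39.7
```

Call:
move_arm([
  [[0, 0, 0.7, 0, 0, 0, 10], [0, 0, 0.6, 0, 0, 0, 10], [0, 0, 0, 0, 0, 0, 10], [0, 0, 0, 0, 0, 0, 10]],
])

```text
time: 10.13
position: [510.1, 238.6, 30.6]
eef_rot: [180.0, -0.0, 9.4]
force: [-1.5, 0.1, -4.8]
finger_gap: 0.29
grasp_force: 39.7
```

Call:
move_arm([
  [[0, 0, 0.5, 0, 0, 0, 10], [0, 0, 0, 0, 0, 0, 10], [0, 0, 0, 0, 0, 0, 10]],
])

```text
time: 10.38
position: [510.3, 238.6, 30.3]
eef_rot: [180.0, -0.0, 9.4]
force: [-0.4, 0.7, -4.3]
finger_gap: 0.294
grasp_force: 39.7
```

Call:
move_arm([
  [[0, 0, 0.5, 0, 0, 0, 10], [0, 0, 0, 0, 0, 0, 10], [0, 0, 0, 0, 0, 0, 10]],
])

```text
time: 10.63
position: [510.4, 238.7, 29.8]
eef_rot: [-180.0, -0.0, 9.4]
force: [0.2, 1.0, -4.3]
finger_gap: 0.287
grasp_force: 39.7
```

Call:
move_arm([
  [[0, 0, 0.6, 0, 0, 0, 10], [0, 0, 0, 0, 0, 0, 10], [0, 0, 0, 0, 0, 0, 10]],
])

```text
time: 10.88
position: [510.4, 238.9, 29.3]
eef_rot: [-180.0, -0.1, 9.4]
force: [-0.1, 1.9, -3.0]
finger_gap: 0.29
grasp_force: 39.7
```

Call:
move_arm([
  [[0, 0, 0.5, 0, 0, 0, 10], [0, 0, 0, 0, 0, 0, 10], [0, 0, 0, 0, 0, 0, 10]],
])

```text
time: 11.13
position: [510.4, 238.8, 29.1]
eef_rot: [-180.0, -0.1, 9.4]
force: [-1.2, 2.1, 2.3]
finger_gap: 0.285
grasp_force: 40.2
```

Call:
move_arm([
  [[0, 0, 0.4, 0, 0, 0, 10], [0, 0, 0, 0, 0, 0, 10], [0, 0, 0, 0, 0, 0, 10]],
])

```text
time: 11.38
position: [510.4, 238.9, 29.1]
eef_rot: [-180.0, -0.1, 9.4]
force: [-0.9, 1.3, 5.1]
finger_gap: 0.289
grasp_force: 40.6
```

It sits on its seats (TCP z stopped at 29.1, force turned upward). I release briefly so it settles, then regrip for the slide.

Call:
move_arm([
  [[0, 0, -0.5, 0, 0, 0, 32], [0, 0, 0, 0, 0, 0, 36], [0, 0, 0, 0, 0, 0, 36], [0, 0, 0, 0, 0, 0, 36], [0, 0, 0, 0, 0, 0, 36]],
])

```text
time: 11.8
position: [510.0, 238.3, 28.5]
eef_rot: [180.0, 0.0, 9.4]
force: [-0.1, -0.5, -0.3]
finger_gap: 0.421
grasp_force: 0.0
```

```bash
python3 - <<'E'
from station import *
from rel import *
a=sense();print(a["position"].round(1),a["force"].round(1),a["finger_gap"],"tcp local",loc(a["position"]).round(1))
s=snapshot("scene");np.savez("scene2.npz",**s);p=cloud(s);c=s["color"].astype(int);L=loc(p);bl=c[...,2]>c[...,0]+50
hb=(abs(L[...,1])<30)&(L[...,0]>-30)&(L[...,0]<85)&(L[...,2]>42)&(L[...,2]<72)&(c.min(-1)>110)&(c.max(-1)-c.min(-1)<40)
report("hand",s,13,hb,p,48)
near=(abs(L[...,1])<30)&(L[...,2]>30)&(L[...,2]<72)
for nm,m in(("tail",near&(c[...,0]>c[...,2]+40)&(L[...,0]<0)),("collar",near&bl&(L[...,0]>0)),("cup",near&bl&(L[...,0]<0))):
    print(nm,m.sum(),np.nanmedian(L[m],0).round(1),np.nanpercentile(L[m][:,0],[5,95]).round(1))
cv2.imwrite("pics/snap.png",cv2.resize(s["color"][130:220,290:400],(770,600),interpolation=2)[:,:,::-1])
E
```

```text
[510.  238.3  28.5] [-0.1 -0.5 -0.3] 0.4214148585959097 tcp local [19.5  0.1 28.5]
hand n 269 xc 32.5 y 2.78 dy 0.0223 z 49.39 dz 0.0185 sd 4.52 x [-28.2  79.5]
   locked y 2.77 z 49.36
tail 11 [-53.2  -1.2  54.4] [-55.5 -49.5]
collar 9 [81.6 -1.7 59.1] [79.4 82.6]
cup 113 [-84.8  -6.3  59.4] [-98.9 -72.1]
```

View pics/snap.png

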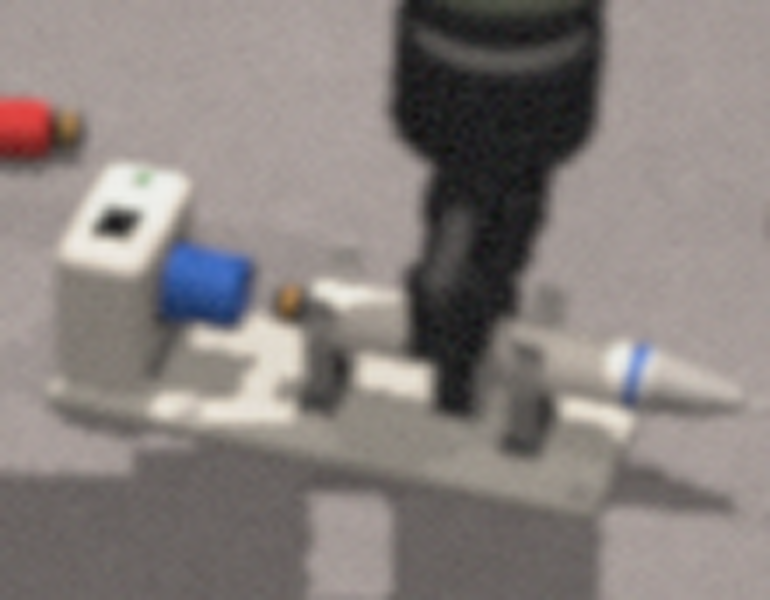

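The handpiece sits in both clips, with tail (288,300) about 14 mm clear of cup mouth (250,285). Regrip and slide tail first.

Call:
move_arm([
  [[0, 0, 0, 0, 0, 0, 24], [0, 0, 0, 0, 0, 0, 10], [0, 0, 0, 0, 0, 0, 10], [0, 0, 0, 0, 0, 0, 10], [0, 0, 0, 0, 0, 0, 10]],
], grip_force=40)

```text
time: 12.27
position: [510.0, 238.7, 28.8]
eef_rot: [-180.0, -0.0, 9.4]
force: [0.1, 1.3, 1.4]
finger_gap: 0.294
grasp_force: 39.2
```

Call:
move_arm([
  [[-1, 0, 0, 0, 0, 0, 10], [-1, 0, 0, 0, 0, 0, 10], [-1, 0, 0, 0, 0, 0, 10], [0, 0, 0, 0, 0, 0, 10]],
])

```text
time: 12.6
position: [507.4, 238.4, 28.8]
eef_rot: [-180.0, -0.1, 9.4]
force: [1.2, 3.3, -1.9]
finger_gap: 0.288
grasp_force: 39.4
```

Call:
move_arm([
  [[-1, 0, 0, 0, 0, 0, 10], [-1, 0, 0, 0, 0, 0, 10], [-1, 0, 0, 0, 0, 0, 10], [0, 0, 0, 0, 0, 0, 10]],
])

```text
time: 12.93
position: [504.1, 237.7, 28.8]
eef_rot: [-180.0, -0.0, 9.4]
force: [3.0, 3.3, -0.4]
finger_gap: 0.292
grasp_force: 39.4
```

Call:
move_arm([
  [[-1, 0, 0, 0, 0, 0, 10], [-1, 0, 0, 0, 0, 0, 10], [-1, 0, 0, 0, 0, 0, 10], [0, 0, 0, 0, 0, 0, 10]],
])

```text
time: 13.27
position: [501.1, 237.2, 28.8]
eef_rot: [-180.0, -0.0, 9.4]
force: [2.4, 3.1, -0.1]
finger_gap: 0.289
grasp_force: 39.4
```

Call:
move_arm([
  [[-1, -0.2, 0, 0, 0, 0, 10], [-1, -0.2, 0, 0, 0, 0, 10], [-1, -0.1, 0, 0, 0, 0, 10], [0, 0, 0, 0, 0, 0, 10]],
])

```text
time: 13.6
position: [497.8, 236.9, 28.8]
eef_rot: [180.0, 0.0, 9.4]
force: [2.8, 1.0, 1.5]
finger_gap: 0.286
grasp_force: 39.5
```

Call:
move_arm([
  [[-1, 0, 0, 0, 0, 0, 10], [-1, 0, 0, 0, 0, 0, 10], [0, 0, 0, 0, 0, 0, 10]],
])

```text
time: 13.85
position: [496.0, 236.6, 28.8]
eef_rot: [180.0, 0.0, 9.4]
force: [1.7, 0.9, 2.2]
finger_gap: 0.29
grasp_force: 39.6
```

Call:
move_arm([
  [[-1, 0, 0, 0, 0, 0, 10], [-1, 0, 0, 0, 0, 0, 10], [0, 0, 0, 0, 0, 0, 10]],
])

```text
time: 14.1
position: [494.0, 236.3, 28.8]
eef_rot: [180.0, 0.0, 9.4]
force: [3.2, -0.7, 1.7]
finger_gap: 0.291
grasp_force: 39.6
```

Call:
move_arm([
  [[-1, 0, 0, 0, 0, 0, 10], [-1, 0, 0, 0, 0, 0, 10], [0, 0, 0, 0, 0, 0, 10]],
])

```text
time: 14.35
position: [492.1, 236.0, 28.7]
eef_rot: [180.0, -0.0, 9.4]
force: [3.0, -0.2, 1.4]
finger_gap: 0.294
grasp_force: 39.6
```

Call:
move_arm([
  [[-0.7, 0, 0, 0, 0, 0, 10], [-0.7, 0, 0, 0, 0, 0, 10], [0, 0, 0, 0, 0, 0, 10]],
])

```text
time: 14.6
position: [490.8, 235.8, 28.8]
eef_rot: [180.0, -0.0, 9.4]
force: [4.3, 0.3, 1.9]
finger_gap: 0.289
grasp_force: 39.7
```

Call:
move_arm([
  [[-0.7, 0, 0, 0, 0, 0, 10], [-0.7, 0, 0, 0, 0, 0, 10], [0, 0, 0, 0, 0, 0, 10]],
])

```text
time: 14.85
position: [489.5, 235.6, 28.8]
eef_rot: [180.0, -0.0, 9.4]
force: [3.9, 0.0, 2.0]
finger_gap: 0.287
grasp_force: 39.6
```

Call:
move_arm([
  [[-0.6, 0, 0, 0, 0, 0, 10], [-0.6, 0, 0, 0, 0, 0, 10], [0, 0, 0, 0, 0, 0, 10]],
])

```text
time: 15.1
position: [488.3, 235.5, 28.8]
eef_rot: [180.0, -0.0, 9.4]
force: [4.8, -0.2, 1.8]
finger_gap: 0.293
grasp_force: 39.6
```

Call:
move_arm([
  [[-0.6, 0, 0, 0, 0, 0, 10], [-0.6, 0, 0, 0, 0, 0, 10], [0, 0, 0, 0, 0, 0, 10]],
])

```text
time: 15.35
position: [487.5, 235.3, 28.8]
eef_rot: [180.0, -0.1, 9.4]
force: [4.8, -0.2, 0.5]
finger_gap: 0.29
grasp_force: 39.6
```

Call:
move_arm([
  [[-0.5, 0, 0, 0, 0, 0, 10], [-0.5, 0, 0, 0, 0, 0, 10], [0, 0, 0, 0, 0, 0, 10]],
])

```text
time: 15.6
position: [487.5, 235.3, 28.8]
eef_rot: [-180.0, -0.2, 9.4]
force: [7.9, -1.4, -0.1]
finger_gap: 0.291
grasp_force: 39.4
```

Call:
move_arm([
  [[-0.4, 0, 0, 0, 0, 0, 10], [0, 0, 0, 0, 0, 0, 10], [0, 0, 0, 0, 0, 0, 10]],
])

```text
time: 15.85
position: [487.5, 235.3, 28.8]
eef_rot: [-180.0, -0.2, 9.4]
force: [8.5, -0.7, -0.7]
finger_gap: 0.291
grasp_force: 39.4
```

Stalled at the floor (TCP 487.5, force rising to 8.5 N, where the cup fit put it). Relieve, open and rise.

Call:
move_arm([
  [[0.6, 0, 0, 0, 0, 0, 10], [0, 0, 0, 0, 0, 0, 10], [0, 0, 0, 0, 0, 0, 32], [0, 0, 0, 0, 0, 0, 45], [0, 0, 0, 0, 0, 0, 50], [0, 0, 0, 0, 0, 0, 50], [0, 0, 0, 0, 0, 0, 50]],
])

```text
time: 16.43
position: [485.3, 234.9, 28.3]
eef_rot: [180.0, 0.1, 9.4]
force: [-0.3, 0.4, -0.1]
finger_gap: 0.585
grasp_force: 0.0
```

Call:
move_arm([
  [[0, 0, -5, 0, 0, 0, 50], [0, 0, -15, 0, 0, 0, 50], [0, 0, -25, 0, 0, 0, 50], [0, 0, -35, 0, 0, 0, 50], [0, 0, -35, 0, 0, 0, 50], [0, 0, -35, 0, 0, 0, 50], [0, 0, -20, 0, 0, 0, 50], [0, 0, 0, 0, 0, 0, 50], [0, 0, 0, 0, 0, 0, 50]],
])

```text
time: 17.18
position: [486.4, 235.3, 200.0]
eef_rot: [-180.0, -0.1, 9.4]
force: [-0.8, 0.3, 0.0]
finger_gap: 0.584
grasp_force: 0.0
```

```bash
python3 - <<'E'
from station import *
from rel import *
a=sense();print(a["position"].round(1),a["force"].round(1),a["finger_gap"])
s=snapshot("scene");p=cloud(s);c=s["color"].astype(int);L=loc(p);bl=c[...,2]>c[...,0]+50
hb=(abs(L[...,1])<30)&(L[...,0]>-30)&(L[...,0]<55)&(L[...,2]>42)&(L[...,2]<72)&(c.min(-1)>110)&(c.max(-1)-c.min(-1)<40)
report("hand",s,13,hb,p,48)
near=(abs(L[...,1])<30)&(L[...,2]>30)&(L[...,2]<75)
for nm,m in(("collar",near&bl&(L[...,0]>0)),("cup",near&bl&(L[...,0]<0))):
    print(nm,m.sum(),np.nanmedian(L[m],0).round(1),np.nanpercentile(L[m][:,0],[5,95]).round(1))
cv2.imwrite("pics/end.png",cv2.resize(s["color"][130:220,290:400],(770,600),interpolation=2)[:,:,::-1])
E
```

```text
[486.4 235.3 200. ] [-0.8  0.3  0. ] 0.583721478059116
hand n 279 xc 15.6 y 2.85 dy 0.0509 z 49.44 dz 0.0451 sd 4.00 x [-26.9  53. ]
   locked y 2.97 z 49.50
collar 9 [59.5 -3.6 59.7] [56.9 60.4]
cup 106 [-86.1  -7.7  59.4] [-98.9 -72.3]
```

View pics/end.png

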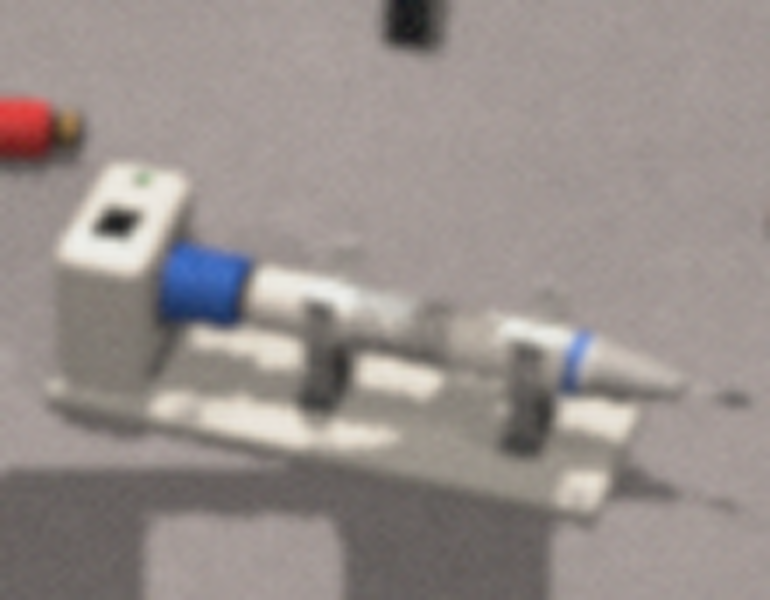

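The handpiece lies in both clips with its tail inside the cup (collar at (577,360), cup edge at (248,285)), and the gripper is well clear. Collar travel of 22 mm matches the TCP's.

```bash
python3 -c "
from station import *
print(sign_off())"
```

```text
the job is handed in; nothing more can be done
None
```

The blue-collared handpiece is snapped into both clips, slid back until the tail stopped against the cup floor, and released. I handed the job in at about 17 s; sign-off returned no verdict, and wrist force readings stayed below 9 N.

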